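Spot temperature, then moisture reading on a tilted plaster mould

TASK

Check whether the plaster press mould on the tilting table is dry: pick up the yellow moisture meter, aim its infrared window square at the blue pencil ring from about 100 mm away and hold it steady there for two seconds to take the temperature. Then lay the meter's sensing plate flat against the sloping plaster face, its window over the ring, and press it gently with about 10 N for the moisture reading, never hard enough to dent the soft plaster. Finish while still holding it there, flush and pressed: do not let go; leave the tilt setting as it is and the other things on the bench where they lie.

Things in the scene. Friction and masses are not known exactly. Their poses are not given: they have to be found in the camera images.
- meter: loose handheld moisture meter, yellow with black rubber sides, 125 x 54 x 36 mm (x, y, z), about 0.26 kg, lying on the bench display up. Origin: centre of its underside; x to the head (display end; red and grey buttons at the tail), z up out of the display. Grip it from above across its 54 mm width, fingertips about 11 mm above the underside (the housing begins 7 mm up, the sprung plate is below)
- sensor (a point): centre of the infrared window, on the meter's underside 30 mm from its origin towards the head; it looks out along the meter's -z. The underside is one flat black sensing plate, 117 x 46 mm, spring-loaded: it starts to yield at 4 N and slides up to 6 mm straight into the housing at 2 N per mm (10 N: 3 mm in), then stops hard. Axes as the meter's
- aim (a point): point 100 mm straight out from the infrared window (fixed at 30, 0, -100 mm in the meter's frame): where the thermometer's spot falls at 100 mm. Axes as the meter's. Aimed rightly, it lies on the mark
- stand: fixed green cast base of the tilting table, 220 x 290 x 18 mm (x, y, z), origin under its centre; its hinge (low) side, -x, faces the robot. Slotted steel quadrants stand at its y = -137 and 137 mm, at most about 7 mm above the plane of the mould's face
- tilt_table: tilting aluminium top of the stand, a white plaster mould fixed on it. Origin: middle of the hinge line at its low edge, 45 mm above the bench; x uphill, y along the hinge, z square out of the mould's face. Slope 17 to 33 deg, different each time, held by stiff friction. Fence and stops at the low and high edges end 24 mm below the face, so the meter may overhang them. Plaster dents above 40 N
- mark (a point): centre of the blue pencil ring (34 mm wide, only drawn) on the mould's face, at 102, -52, 56 mm of the tilting top, axes alike: x uphill, z square out of the face. The mould's flat face reaches 90 mm uphill and downhill of it, 58 mm to its -y and 162 mm to its +y, but a round cavity 84 mm wide and 22 mm deep is centred 104 mm to its +y
- calipers: loose steel calipers lying on the bench near the meter's tail, 165 x 49 x 13 mm, origin at the middle of the underside; leave alone
- ring_mould: loose white plaster ring beyond the meter's head, 72 mm across, 26 mm high, origin under its centre; leave alone
- bowl: loose blue plastic mixing bowl at the far side of the bench, 92 mm across, 50 mm high, origin under its centre; leave alone
There are look-alikes about, which are no part of the job. What is meant by the meter is not green, purple or turquoise, and is the larger of those in its own colour.

How it is judged:
On the way:
1. the held meter is aimed square at the ring from about 100 mm, not touching the mould, and kept steady for a second (distance between aim and mark below 0.03 m and angle between the z axis of meter and the z axis of mark, either way round below 0.15 rad and linear speed of meter below 0.02 m/s and angular speed of meter below 0.12 rad/s and contact force between meter and tilt_table below 0.1 N and contact force between the fingers and meter above 1 N), for 1 s.
At the end, for the whole second after the job is handed in: the meter is still gripped, its window over the centre of the ring within 15 mm along and across the slope, its plate flush on the plaster (within 0.04 rad and 3 mm), pressed with 5 to 25 N and at rest; the tilting top has not shifted by more than 6 mm and the bystanders by no more than 30 mm (x of sensor in the frame of mark between -0.015 and 0.015 m and y of sensor in the frame of mark between -0.015 and 0.015 m and z of sensor in the frame of mark between -0.003 and 0.003 m and angle between the z axis of meter and the z axis of mark, either way round below 0.04 rad and contact force between meter and tilt_table between 5 and 25 N and contact force between the fingers and meter above 2 N and linear speed of meter below 0.01 m/s and distance of mark from where it was at the start of the episode below 0.006 m and distance of each of calipers, ring_mould, bowl from where it was at the start of the episode below 0.03 m); the arm keeps its last pose, push and grip.
It fails at once if the meter is pressed or knocked into the plaster with more than 40 N (contact force between meter and tilt_table above 40 N).
It fails at once if the tilting top is forced off its setting (ring moved over 6 mm) (distance of mark from where it was at the start of the episode above 0.006 m).
It fails at once if calipers, plaster ring or bowl is pushed more than 30 mm (distance of any of calipers, ring_mould, bowl from where it was at the start of the episode above 0.03 m).
It also fails if it takes over 48 s, if anything falls off the work surface, if the arm or the gripper's body presses on something with over 40 N, if the wrist force passes 120 N, or if a joint passes its speed limit or range.

ROBOT

A 7-joint arm with a two-finger parallel gripper is mounted at the origin on the work surface. World frame = base frame: x ahead of the robot, y to its left, z up, the work surface at z = 0. Lengths are in m, angles in rad, forces in N, time in s.
With the tool pointing down it reaches from about 0.425 to 0.95 m from the base axis. Payload 4.7 kg.
Tool frame: the origin (TCP) lies between the finger pads; the fingertips stand 8 mm ahead of it and the grasp point (between the pads) lies 11 mm behind it; z points along the fingers, y is the line along which they close (so a half turn about z gives the same grasp; the last joint's range is limited). The gripper opens to 85 mm and grips with 20 to 120 N. Pads are 22 mm wide; open, the fingers measure 114 mm over their backs; the gripper's body (76 mm by 85 mm) begins 54 mm behind the grasp point. The pads swing forward as they close: fully open they stand 13 mm farther back than shut.
Start: joints at [1.1, 0.469, -0.049, 1.532, 0.024, 1.141, -0.082], TCP at [0.289, -0.61, 0.239] pointing down, gripper open.
Joint ranges: [-2.59, 2.59], [-0.33, 1.99], [-1.39, 1.29], [0.1, 2.45], [-1.04, 4.18], [0.21, 1.99], [-2.66, 2.66]. Speed limits (rad/s): [2.57, 2.57, 3.14, 3.14, 3.14, 3.14, 3.14].

INTERFACE

Orientations are given as a rotation vector (axis times angle).
In Python, from cell import robot gives the robot as it stands.
- The arm moves only by the shell command python3 -m pendant 'ROWS' [OPENING]. ROWS is a JSON list of rows, 1 to 12 of them, each written [[dx, dy, dz], [rx, ry, rz]]: dx, dy, dz in shares of the most that a row can go, 1 being 50 mm, then a rotation vector rx, ry, rz in units of 0.25 rad; each row shifts and turns the commanded pose from where the row before left it, along the tool's axes as they then stand; what a row does not reach is not made up. A row lasts 1/10 s, in which the tool goes at most 0.05 m and 0.15 rad, less where a joint would pass 70% of its speed; a pose out of reach is approached as far as the arm can. OPENING is the finger opening in m, set as the command begins (- or left out keeps the last). The fingers move at their own pace and stop on an object; the grip force is fixed at half the most. Time passes only in rows, so rows that do not move let the fingers close. It prints the time, the measured TCP pose, the force, the opening and the grip force at its end. Input that does not fit is refused with a message, and nothing moves.
- robot.get_obs(): the state, without advancing time (a new reading comes with each control period).
- robot.get_image(name): name is "scene" or "top" or "wrist"; returns the picture (400x640x3 uint8, red, green, blue); there is no depth.
- robot.camera_info(name): a dict with "K" (3x3 intrinsics, pixels), "position" and "orientation" of the camera in the world. Camera axes: x right, y down, z forward; pixel columns grow to the right and rows downward; lengths in m; the calibration is good to about 2 mm. A picture is of the moment at which its call begins: read the wrist's pose just before it. camera_info takes no time and is no camera call; for the wrist camera it gives the pose at the moment of the call.
- robot.hand_in(): hands the job in; it is judged then, once.
The state is a dict: "clock": time; "qpos": joint angles; "qd": joint speeds; "effort": joint torques, N m; "ee_pos": TCP position; "tool_rot": TCP orientation; "force": force on the tool from outside, world axes, zero at the start; "wrist_torque": the same for the moment, N m; "gripper_width": finger opening in m; "grip_force": force on a finger pad.
Only numpy, scipy, OpenCV 4.12 (cv2) and the standard library are available. Lean on these libraries where they do the work, as an engineer would, in place of code of your own. Each camera call takes 0.05 s, during which the arm holds its last target. There are 200 camera calls.

## Working session

There is one attempt and no reset: what is moved stays moved. The work goes in short steps, Python scripts to look and compute and a shell command to move; the robot and the scene stay as the last step left them, time stands still between calls to the robot, and variables do not carry over. Pictures are saved under pics/ and viewed, at most 10 in all, crops included, and the job is handed in when it is done.

```bash
mkdir -p pics; ls; python3 - <<'E'
from cell import robot
import cv2,numpy as np
for n in("scene","top"):
    im=robot.get_image(n);cv2.imwrite(f"pics/{n}0.png",im[:,:,::-1]);c=robot.camera_info(n);print(n,np.round(c["K"],1).tolist(),c["position"],c["orientation"])
o=robot.get_obs();print(o)
E
```

```text
pics
scene [[396.0, 0.0, 331.5], [0.0, 396.0, 203.3], [0.0, 0.0, 1.0]] [ 1.36222953 -0.05015283  0.55943938] [-1.67909357 -1.5488972   0.82686521]
top [[516.0, 0.0, 320.1], [0.0, 516.0, 192.9], [0.0, 0.0, 1.0]] [0.34789771 0.03398483 1.29355036] [-2.14228407  2.11666743 -0.2157755 ]
{'clock': 0.1, 'qpos': array([ 1.10009946,  0.46938192, -0.04863242,  1.53353988,  0.02408332,
        1.14101376, -0.08228423]), 'qd': array([-1.28048536e-04, -1.57441966e-03,  1.90988308e-04, -4.44318920e-03,
       -9.99227227e-06, -1.32748517e-03,  2.96352906e-05]), 'effort': array([ 9.50902795e-04, -5.11516178e+01, -4.66487941e-02, -2.38390803e+01,
        1.08609785e-02,  4.36271555e-03, -6.07125550e-07]), 'ee_pos': array([ 0.28843034, -0.60972038,  0.23836686]), 'tool_rot': array([-3.06356317e+00, -6.88076285e-01,  6.48379362e-04]), 'force': array([ 0.05221903,  0.0204668 , -0.16765622]), 'wrist_torque': array([-0.04104012, -0.03070877, -0.02198865]), 'grip_force': 0.0, 'gripper_width': 0.08566934143717654}
```

View pics/top0.png

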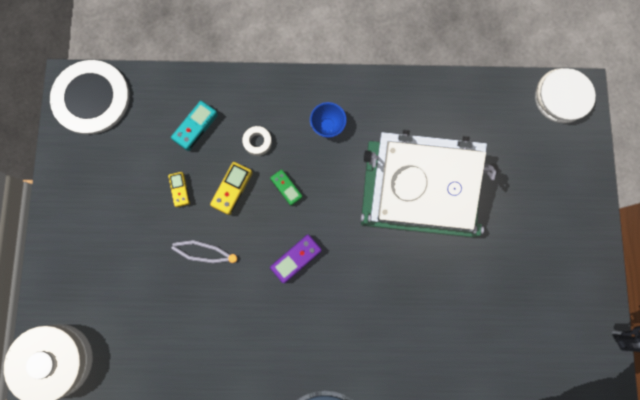

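View pics/scene0.png

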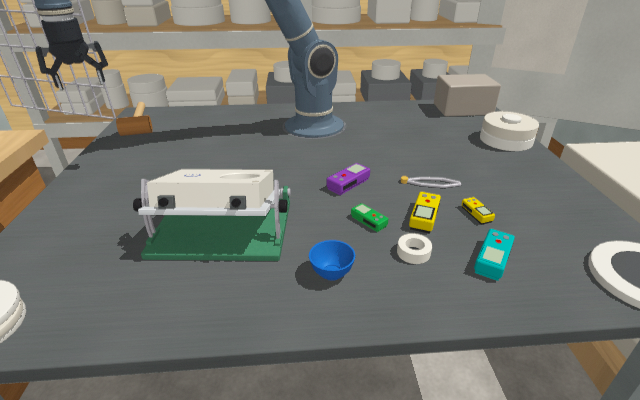

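The top view shows the large yellow meter at (231,188), its head at upper right, and the mould ring at (454,188). The ring mould is at (257,140), the calipers at (205,252) and the bowl at (328,120). I'll enlarge the meter and the mould.

```bash
python3 - <<'E'
import cv2,numpy as np
a=cv2.imread("pics/top0.png");s=cv2.imread("pics/scene0.png")
A=cv2.resize(a[150:225,200:270],None,fx=5.5,fy=5.5,interpolation=cv2.INTER_CUBIC)
B=cv2.resize(a[125:245,355:505],None,fx=5,fy=5,interpolation=cv2.INTER_CUBIC)
C=cv2.resize(s[160:265,130:300],None,fx=4.6,fy=4.6,interpolation=cv2.INTER_CUBIC)
cv2.imwrite("pics/m.png",A);cv2.imwrite("pics/b.png",B);cv2.imwrite("pics/c.png",C)
E
```

```text
(no output)
```

View pics/m.png

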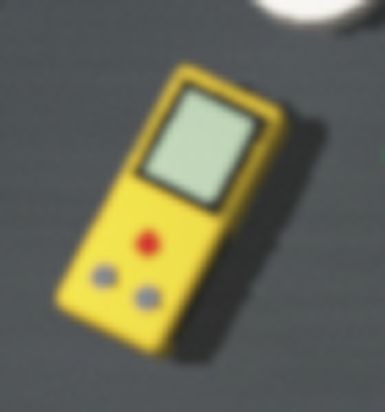

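View pics/b.png

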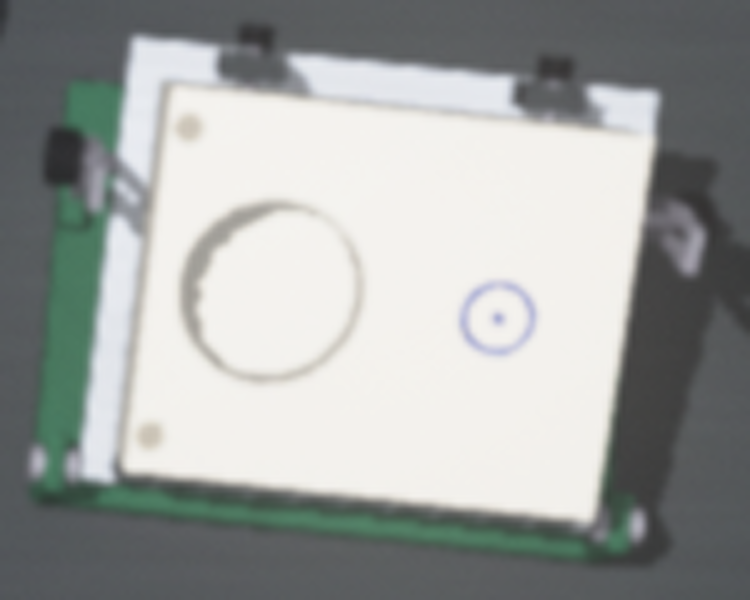

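View pics/c.png

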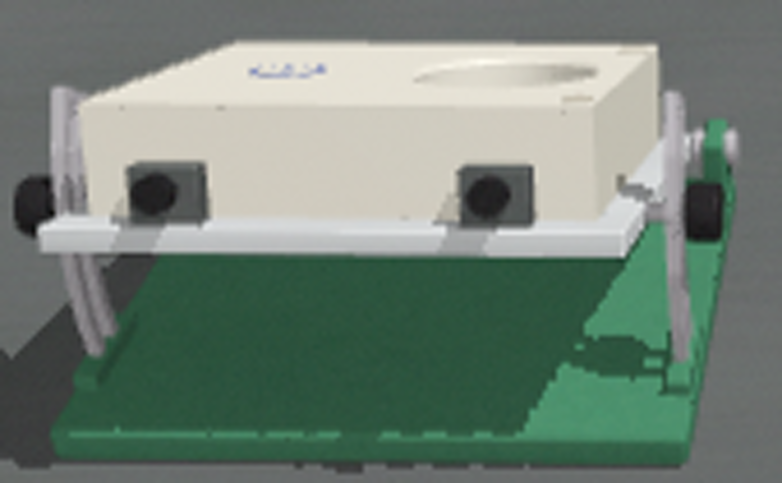

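The crops give the meter corners, the mould-face corners and the ring centre at sub-pixel scale. I'll fit poses to them.

```bash
cat > h.py <<'E'
from cell import robot
import cv2,numpy as np
from scipy.spatial.transform import Rotation as R
from scipy.optimize import least_squares
def proj(n,P,c=None):
    c=c or robot.camera_info(n);r=R.from_rotvec(c["orientation"]).as_matrix()
    q=(np.asarray(P)-c["position"])@r@np.array(c["K"]).T
    return q[:,:2]/q[:,2:]
def tr(p):  # tilt frame R,t
    return R.from_euler('ZY',[p[2],-p[3]]).as_matrix(),np.array([p[0],p[1],.045])
def goal(pos,rv,o=None):
    "remaining move in the tool frame"
    o=o or robot.get_obs();r=R.from_rotvec(o["tool_rot"])
    return np.round(r.inv().apply(np.array(pos)-o["ee_pos"]),4),np.round((r.inv()*R.from_rotvec(rv)).as_rotvec(),4)
E
python3 - <<'E'
from h import *
f=lambda a,s,o:(np.array(a)+.5)/s-.5+o
tp=f([(165,83),(657,137),(598,523),(120,470),(498,318)],5,(355,125))
sp=f([(80,103),(595,105),(658,45),(238,41)],4.6,(130,160))
F=np.array([(192,110,56),(192,-110,56),(12,-110,56),(12,110,56),(102,-52,56)])/1e3
def e(p):
    r,t=tr(p);P=F@r.T+t
    return np.r_[(proj("top",P)-tp).ravel(),(proj("scene",P[[1,0,3,2]])-sp).ravel()]
s=least_squares(e,[.4,-.3,-.1,.4],loss='soft_l1');print(s.x,np.round(s.fun if 0 else e(s.x),1))
r,t=tr(s.x);print("mark",F[4]@r.T+t)
mp=f([(183,64),(288,108),(155,355),(56,298)],5.5,(200,150))
def g(p):
    a=R.from_euler('z',p[2]).as_matrix();P=np.array([(62.5,27,0),(62.5,-27,0),(-62.5,-27,0),(-62.5,27,0)])/1e3*[p[3],p[3],1]
    return (proj("top",P@a.T+[p[0],p[1],.036])-mp).ravel()
m=least_squares(g,[.4,.25,-.5,1]);print(m.x,np.round(m.fun,1))
np.savez("fit.npz",t=s.x,m=m.x)
o=robot.get_obs();print(R.from_rotvec(o["tool_rot"]).as_matrix().round(3))
yaw=m.x[2]
for k in(0,np.pi):
    d=R.from_euler('z',yaw+k)*R.from_euler('x',np.pi)
    print(d.as_rotvec(),goal([m.x[0],m.x[1],.25],d.as_rotvec()))
E
```

```text
[ 0.5124151  -0.23076006 -0.09365464  0.34722596] [ 1.1  0.5 -1.1 -0.2 -1.2 -0.6  0.6  0.  -0.4 -0.2 -0.2 -0.3 -0.4  0.2
  0.  -0.7  0.  -0.6]
mark [ 0.58407176 -0.28971961  0.13236758]
[ 0.59886703  0.23896596 -0.44983369  0.98497823] [ 0.1 -0.5 -0.2  0.7  0.6 -0.5 -0.5  0.3]
[[ 0.904  0.428 -0.001]
 [ 0.428 -0.904  0.002]
 [-0.    -0.002 -1.   ]]
[ 3.06246428e+00 -7.00654658e-01 -4.29027242e-17] (array([ 0.6435, -0.6344, -0.0105]), array([-1.600e-03,  8.000e-04,  8.917e-01]))
[7.00654658e-01 3.06246428e+00 1.87521854e-16] (array([ 0.6435, -0.6344, -0.0105]), array([-1.0000e-03, -2.0000e-03, -2.2499e+00]))
```

The fit puts the tilt at 19.9° and the meter at (0.599, 0.239) with yaw -0.45. I'll move above the meter, then refine with the wrist camera.

The manual's scale: shifts go in shares of 50 mm and turns go in units of 0.25 rad. Converting my numbers, -0.032 m is -0.64, 0.032 m is 0.64.

```bash
python3 -m pendant '[[[0.64,-0.64,-0.04],[0,0,0]],[[0.64,-0.64,-0.04],[0,0,0]],[[0.64,-0.64,-0.04],[0,0,0]],[[0.64,-0.64,-0.04],[0,0,0]],[[0.64,-0.64,-0.04],[0,0,0]],[[0.64,-0.64,-0.04],[0,0,0]],[[0.64,-0.64,-0.04],[0,0,0]],[[0.64,-0.64,-0.04],[0,0,0]],[[0.64,-0.64,-0.04],[0,0,0]],[[0.64,-0.64,-0.04],[0,0,0]]]' 0.085
python3 -m pendant '[[[0.64,-0.64,0],[0,0,0]],[[0.64,-0.64,0],[0,0,0]],[[0.64,-0.64,0],[0,0,0]],[[0.64,-0.64,0],[0,0,0]],[[0.64,-0.64,0],[0,0,0]],[[0.64,-0.64,0],[0,0,0]],[[0.64,-0.64,0],[0,0,0]],[[0.64,-0.64,0],[0,0,0]],[[0.64,-0.64,0],[0,0,0]],[[0.64,-0.64,0],[0,0,0]]]'
python3 -m pendant '[[[0,0,0],[0,0,0.596]],[[0,0,0],[0,0,0.596]],[[0,0,0],[0,0,0.596]],[[0,0,0],[0,0,0.596]],[[0,0,0],[0,0,0.592]],[[0,0,0],[0,0,0.592]],[[0,0,0],[0,0,0]],[[0,0,0],[0,0,0]]]'
python3 - <<'E'
from h import *
d=np.load("fit.npz");m=d["m"]
o=robot.get_obs();print(o["qpos"].round(2))
D=R.from_euler('z',m[2])*R.from_euler('x',np.pi);print(goal([m[0],m[1],.15],D.as_rotvec()))
c=robot.camera_info("wrist");np.savez("w.npz",K=c["K"],p=c["position"],o=c["orientation"])
im=robot.get_image("wrist");cv2.imwrite("pics/w1.png",im[:,:,::-1])
a=R.from_euler('z',m[2]).as_matrix()
P=np.array([(62.5,27,0),(62.5,-27,0),(-62.5,-27,0),(-62.5,27,0)])/1e3
print(proj("wrist",P@a.T+[m[0],m[1],.036],c).round(1))
E
```

```text
clock: 1.1
ee_pos: [0.4411, -0.1822, 0.2593]
tool_rot: [3.065, 0.688, -0.0]
force: [0.8, 0.3, -0.9]
gripper_width: 0.0849
grip_force: 0.0
clock: 2.1
ee_pos: [0.5938, 0.2434, 0.2587]
tool_rot: [3.065, 0.688, -0.001]
force: [1.0, -0.3, 0.2]
gripper_width: 0.0849
grip_force: 0.0
clock: 2.9
ee_pos: [0.5933, 0.242, 0.259]
tool_rot: [3.063, -0.696, -0.001]
force: [-0.4, -0.3, -0.9]
gripper_width: 0.0847
grip_force: 0.0
[-0.23  0.42 -0.31  1.58  0.14  1.16 -2.59]
(array([0.0064, 0.0003, 0.109 ]), array([0.0006, 0.0003, 0.003 ]))
[[297.8  98. ]
 [351.6  98.1]
 [348.6 214.7]
 [300.3 214.7]]
```

View pics/w1.png

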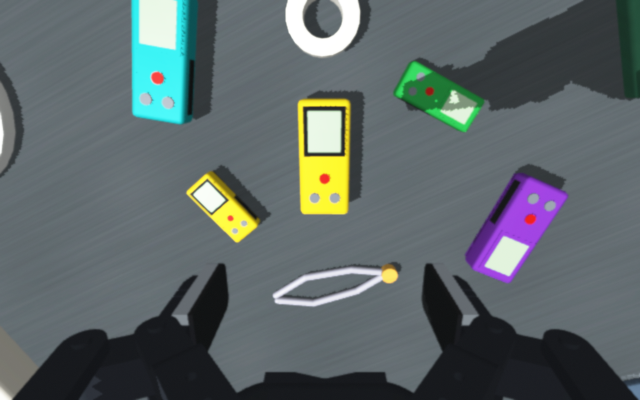

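The wrist picture shows the meter's corners at (298,99), (350,99), (348,214) and (300,213), which match the prediction within 2 px. Descending and grasping.

In the tool's units: 0.015 m is 0.3, 0.03 m is 0.6.

```bash
python3 -m pendant '[[[0.12,0,0.4],[0,0,0]],[[0,0,0.6],[0,0,0]],[[0,0,0.6],[0,0,0]],[[0,0,0.6],[0,0,0]],[[0,0,0.6],[0,0,0]],[[0,0,0.6],[0,0,0]],[[0,0,0.6],[0,0,0]],[[0,0,0.4],[0,0,0]],[[0,0,0.3],[0,0,0]],[[0,0,0.12],[0,0,0]],[[0,0,0],[0,0,0]]]'
python3 -m pendant '[[[0,0,0],[0,0,0]],[[0,0,0],[0,0,0]],[[0,0,0],[0,0,0]],[[0,0,0],[0,0,0]],[[0,0,0],[0,0,0]],[[0,0,0],[0,0,0]],[[0,0,0],[0,0,0]],[[0,0,0],[0,0,0]]]' 0.03
python3 -m pendant '[[[0,0,0],[0,0,0]],[[0,0,0],[0,0,0]],[[0,0,0],[0,0,0]],[[0,0,0],[0,0,0]]]'
python3 - <<'E'
from h import *
o=robot.get_obs();print(o["ee_pos"],o["gripper_width"],o["qpos"].round(2));print(goal([.599,.239,.018],o["tool_rot"]))
E
```

```text
clock: 4.05
ee_pos: [0.5988, 0.2393, 0.0178]
tool_rot: [3.062, -0.7, -0.001]
force: [0.4, 0.1, 0.7]
gripper_width: 0.0848
grip_force: 0.0
clock: 4.85
ee_pos: [0.5997, 0.2398, 0.0188]
tool_rot: [-3.061, 0.701, -0.002]
force: [1.7, 0.9, 3.5]
gripper_width: 0.0526
grip_force: 68.8
clock: 5.25
ee_pos: [0.5997, 0.2398, 0.0186]
tool_rot: [-3.061, 0.701, -0.002]
force: [3.7, 0.7, 4.6]
gripper_width: 0.0526
grip_force: 68.9
[0.59974473 0.23976223 0.01864851] 0.052646172929143656 [-0.3   0.68 -0.2   1.76  0.19  0.72 -2.63]
(array([-0.0003,  0.001 ,  0.0006]), array([0., 0., 0.]))
```

```bash
cat >> h.py <<'E'
def mould(h,du=0,dv=0):
    p=np.load("fit.npz")["t"];r,t=tr(p);P=r@np.array([.102-.030+du,-.052+dv,.056+.0186+h])+t
    return goal(P,(R.from_matrix(r)*R.from_euler('x',np.pi)).as_rotvec())
E
python3 -m pendant '[[[0,0,-0.2],[0,0,0]],[[0,0,-0.5],[0,0,0]],[[0,0,-0.8],[0,0,0]],[[0,0,-0.8],[0,0,0]],[[0,0,-0.8],[0,0,0]],[[0,0,-0.8],[0,0,0]],[[0,0,-0.6],[0,0,0]],[[0,0,-0.3],[0,0,0]],[[0,0,0],[0,0,0]]]'
python3 - <<'E'
from h import *
print(mould(.1)); print(robot.get_obs()["qpos"].round(2))
cv2.imwrite("pics/w2.png",robot.get_image("wrist")[:,:,::-1])
E
```

```text
clock: 6.15
ee_pos: [0.5986, 0.2393, 0.2592]
tool_rot: [-3.062, 0.701, -0.001]
force: [0.2, 0.6, -2.3]
gripper_width: 0.0526
grip_force: 68.3
(array([0.1529, 0.5065, 0.0255]), array([ 0.0618,  0.3431, -0.353 ]))
[-0.27  0.42 -0.24  1.58  0.11  1.16 -2.56]
```

View pics/w2.png

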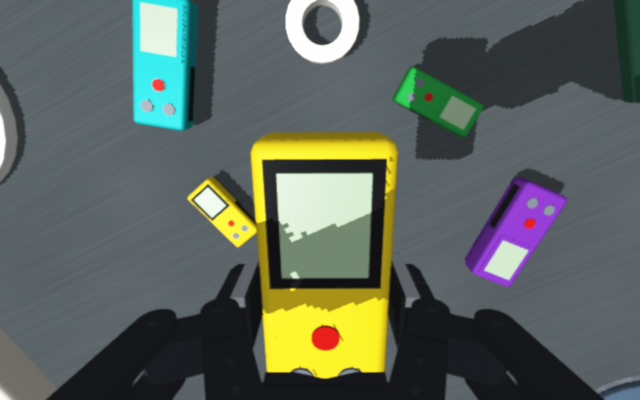

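The meter is held straight, with its head up in the picture and centred at column 325. Moving over the mould.

In the tool's units: 0.042 m is 0.84, 0.021 m is 0.42.

```bash
python3 -m pendant '[[[0.12,0.42,0],[0,0,0]],[[0.24,0.84,0],[0,0,0]],[[0.26,0.84,0],[0,0,0]],[[0.26,0.84,0],[0,0,0]],[[0.26,0.84,0],[0,0,0]],[[0.26,0.84,0],[0,0,0]],[[0.26,0.84,0],[0,0,0]],[[0.26,0.84,0],[0,0,0]],[[0.26,0.84,0],[0,0,0]],[[0.26,0.84,0],[0,0,0]],[[0.26,0.84,0],[0,0,0]],[[0.24,0.84,0],[0,0,0]]]'
python3 -m pendant '[[[0.12,0.42,0],[0.0412,0.228,-0.236]],[[0,0,0],[0.0412,0.228,-0.236]],[[0,0,0],[0.0412,0.228,-0.236]],[[0,0,0],[0.0412,0.228,-0.236]],[[0,0,0],[0.0412,0.228,-0.236]],[[0,0,0],[0.0412,0.228,-0.236]],[[0,0,0],[0,0,0]],[[0,0,0],[0,0,0]]]'
python3 - <<'E'
from h import *
print(mould(.1)); print(robot.get_obs()["qpos"].round(2))
E
```

```text
clock: 7.4
ee_pos: [0.5188, -0.2604, 0.2551]
tool_rot: [-3.061, 0.701, 0.01]
force: [0.5, -0.6, -2.4]
gripper_width: 0.0531
grip_force: 68.2
clock: 8.2
ee_pos: [0.5161, -0.2806, 0.2561]
tool_rot: [3.079, -0.146, 0.53]
force: [-0.0, 0.6, -2.2]
gripper_width: 0.0529
grip_force: 68.2
(array([-0.0075,  0.0028,  0.0211]), array([-0.0018,  0.0064, -0.0013]))
[ 0.61  0.19 -0.13  1.94 -0.16  0.71 -1.08]
```

In the tool's units: 0.011 m is 0.22, 0.01 m is 0.2, 0.0034 rad is 0.0136.

```bash
python3 -m pendant '[[[-0.08,0.03,0.2],[-0.004,0.012,0]],[[-0.07,0.026,0.22],[-0.004,0.0136,-0.004]],[[0,0,0],[0,0,0]],[[0,0,0],[0,0,0]],[[0,0,0],[0,0,0]],[[0,0,0],[0,0,0]],[[0,0,0],[0,0,0]]]'
python3 - <<'E'
from h import *
print(mould(.1)); c=robot.camera_info("wrist");a=robot.get_image("wrist");b=robot.get_image("scene")
p=np.load("fit.npz")["t"];r,t=tr(p)
F=np.array([(192,110,56),(192,-110,56),(12,-110,56),(12,110,56),(102,-52,56),(102,52,56),(144,52,56)])/1e3@r.T+t
print(proj("wrist",F,c).round(0).tolist(),proj("scene",F).round(0).tolist())
cv2.imwrite("pics/w3.png",cv2.vconcat([a[:,:,::-1],cv2.resize(b[100:220,100:340],(640,320))[:200,:,::-1]]))
E
```

```text
clock: 8.9
ee_pos: [0.5175, -0.2839, 0.2365]
tool_rot: [3.071, -0.141, 0.547]
force: [0.1, 0.0, -2.4]
gripper_width: 0.0526
grip_force: 68.2
(array([-0.0026, -0.0004,  0.0021]), array([ 0.002 , -0.0057,  0.0022]))
[[85.0, 27.0], [410.0, 28.0], [393.0, 265.0], [130.0, 265.0], [324.0, 159.0], [187.0, 159.0], [180.0, 101.0]] [[259.0, 183.0], [147.0, 182.0], [181.0, 168.0], [273.0, 169.0], [192.0, 174.0], [240.0, 175.0], [235.0, 178.0]]
```

View pics/w3.png

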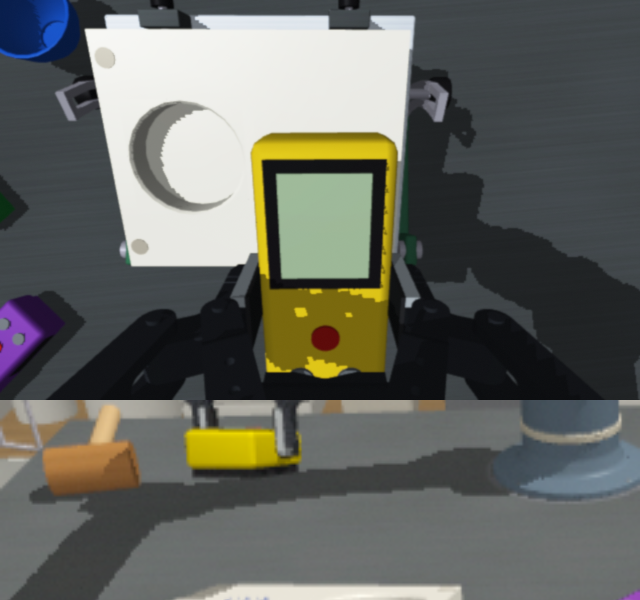

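The wrist picture has mould corners at about (87,30), (410,30) and (133,266), within 3 px of the fit. I'll hold for the temperature reading and refine the fit with those corners.

```bash
python3 -m pendant '[[[0,0,0],[0,0,0]],[[0,0,0],[0,0,0]],[[0,0,0],[0,0,0]],[[0,0,0],[0,0,0]],[[0,0,0],[0,0,0]],[[0,0,0],[0,0,0]],[[0,0,0],[0,0,0]],[[0,0,0],[0,0,0]],[[0,0,0],[0,0,0]],[[0,0,0],[0,0,0]],[[0,0,0],[0,0,0]],[[0,0,0],[0,0,0]]]'
python3 -m pendant '[[[0,0,0],[0,0,0]],[[0,0,0],[0,0,0]],[[0,0,0],[0,0,0]],[[0,0,0],[0,0,0]],[[0,0,0],[0,0,0]],[[0,0,0],[0,0,0]],[[0,0,0],[0,0,0]],[[0,0,0],[0,0,0]],[[0,0,0],[0,0,0]],[[0,0,0],[0,0,0]],[[0,0,0],[0,0,0]],[[0,0,0],[0,0,0]]]'
python3 - <<'E'
from h import *
print(mould(.1)); c=robot.camera_info("wrist");a=robot.get_image("wrist")
g=cv2.cvtColor(a,cv2.COLOR_RGB2GRAY)
w=cv2.cornerSubPix(g,np.float32([[87,30],[410,30],[133,266]]).reshape(-1,1,2),(6,6),(-1,-1),(3,50,.01)).reshape(-1,2);print(w)
f=lambda a,s,o:(np.array(a)+.5)/s-.5+o
tp=f([(165,83),(657,137),(598,523),(120,470),(498,318)],5,(355,125))
sp=f([(80,103),(595,105),(658,45),(238,41)],4.6,(130,160))
F=np.array([(192,110,56),(192,-110,56),(12,-110,56),(12,110,56),(102,-52,56)])/1e3
p0=np.load("fit.npz");T=robot.camera_info("top");S=robot.camera_info("scene")
def e(p,k=(1,1,1)):
    r,t=tr(p);P=F@r.T+t
    return np.r_[k[0]*(proj("top",P,T)-tp).ravel(),k[1]*(proj("scene",P[[1,0,3,2]],S)-sp).ravel(),k[2]*(proj("wrist",P[[0,1,3]],c)-w).ravel()]
for k in((1,1,1),(.01,.01,1),(1,.01,1),(.01,1,.01),(1,.01,.01)):
    s=least_squares(e,p0["t"],args=(k,));r,t=tr(s.x);print(k,s.x.round(4),(F[4]@r.T+t).round(4),e(s.x)[-6:].round(1))
    if k==(1,1,1):np.savez("fit.npz",t=s.x,m=p0["m"])
print(mould(.1))
E
```

```text
clock: 10.2
ee_pos: [0.5172, -0.2838, 0.236]
tool_rot: [3.072, -0.141, 0.546]
force: [0.3, -0.0, -1.9]
gripper_width: 0.0526
grip_force: 68.2
clock: 11.4
ee_pos: [0.5172, -0.2838, 0.236]
tool_rot: [3.072, -0.141, 0.546]
force: [1.4, 0.6, -2.8]
gripper_width: 0.0527
grip_force: 68.2
(array([-0.0022, -0.0004,  0.0017]), array([ 0.0017, -0.0049,  0.0019]))
[[ 83.66289   27.601128]
 [413.43518   33.83841 ]
 [130.95708  265.32846 ]]
(1, 1, 1) [ 0.5109 -0.2303 -0.1034  0.3535] [ 0.5814 -0.2899  0.1328] [ 1.4 -0.  -0.9 -2.2 -1.   0.6]
(0.01, 0.01, 1) [ 0.5108 -0.2302 -0.1079  0.3646] [ 0.5801 -0.29    0.1337] [ 0.3 -0.   0.6 -0.7 -1.2  0.9]
(1, 0.01, 1) [ 0.511  -0.2303 -0.1053  0.3607] [ 0.5808 -0.29    0.1334] [ 0.5 -0.2 -0.  -1.8 -1.   0.7]
(0.01, 1, 0.01) [ 0.5156 -0.2303 -0.0894  0.3544] [ 0.5869 -0.2889  0.1329] [ -2.7  -4.6  -4.9 -11.3  -1.3  -3.1]
(1, 0.01, 0.01) [ 0.5133 -0.2309 -0.0939  0.3645] [ 0.5834 -0.2898  0.1337] [-2.2 -1.6 -1.9 -6.9 -0.4 -0.3]
(array([-0.0052, -0.0006,  0.0005]), array([-0.0017,  0.0013,  0.0111]))
```

The top-right corner result looks doubtful, so I'll inspect the corners enlarged.

```bash
python3 - <<'E'
import cv2
a=cv2.imread("pics/w3.png")
z=lambda x,y:cv2.resize(a[y-15:y+15,x-15:x+15],None,fx=13,fy=13,interpolation=cv2.INTER_CUBIC)[:,:390]
cv2.imwrite("pics/z.png",cv2.resize(cv2.hconcat([z(87,30),z(410,30)]),(780,390)))
E
```

```text
(no output)
```

View pics/z.png

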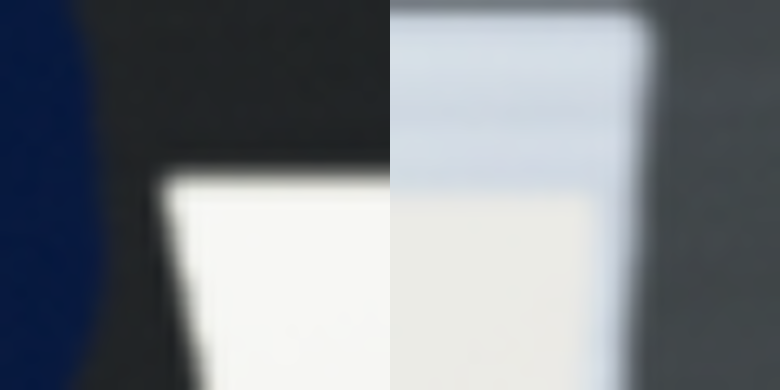

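The zoom gives the top-left corner at (83.8,27.8) and the top-right at (410.8,29.3). The first fit was right to about 1 px, and I'll refit with these.

```bash
python3 - <<'E'
from h import *
c=robot.camera_info("wrist")
w=np.array([[83.8,27.8],[410.8,29.3],[131,265.3]])
f=lambda a,s,o:(np.array(a)+.5)/s-.5+o
tp=f([(165,83),(657,137),(598,523),(120,470),(498,318)],5,(355,125))
sp=f([(80,103),(595,105),(658,45),(238,41)],4.6,(130,160))
F=np.array([(192,110,56),(192,-110,56),(12,-110,56),(12,110,56),(102,-52,56)])/1e3
p0=np.load("fit.npz");T=robot.camera_info("top");S=robot.camera_info("scene")
def e(p,k=(1,1,1)):
    r,t=tr(p);P=F@r.T+t
    return np.r_[k[0]*(proj("top",P,T)-tp).ravel(),k[1]*(proj("scene",P[[1,0,3,2]],S)-sp).ravel(),k[2]*(proj("wrist",P[[0,1,3]],c)-w).ravel()]
for k in((.01,.01,1),(1,.01,1),(1,1,1)):
    s=least_squares(e,p0["t"],args=(k,));r,t=tr(s.x);print(k,s.x.round(4),(F[4]@r.T+t).round(4),e(s.x)[-6:].round(1))
np.savez("fit.npz",t=s.x,m=p0["m"])
print(mould(.1),mould(.01))
E
```

```text
(0.01, 0.01, 1) [ 0.5117 -0.2308 -0.0951  0.3516] [ 0.5829 -0.2898  0.1327] [ 0.2 -0.2  0.2 -0.3 -0.5  0.6]
(1, 0.01, 1) [ 0.5118 -0.2308 -0.0948  0.3512] [ 0.583  -0.2899  0.1327] [ 0.2 -0.3  0.2 -0.5 -0.5  0.5]
(1, 1, 1) [ 0.5118 -0.2308 -0.0942  0.3486] [ 0.5833 -0.2898  0.1325] [ 0.5 -0.3 -0.1 -0.7 -0.5  0.5]
(array([-0.0031, -0.0002,  0.0014]), array([ 0.0015, -0.0036,  0.0025])) (array([-0.0034, -0.0004,  0.0914]), array([ 0.0015, -0.0036,  0.0025]))
```

The tilt is consistent at 0.350 rad. Approaching to about 10 mm off the face.

In the tool's units: -0.003 m is -0.06, 0.015 m is 0.3, -0.003 rad is -0.012.

```bash
python3 -m pendant '[[[-0.06,0,0.3],[0.004,-0.012,0.008]],[[0,0,0.3],[0,0,0]],[[0,0,0.3],[0,0,0]],[[0,0,0.3],[0,0,0]],[[0,0,0.28],[0,0,0]],[[0,0,0.16],[0,0,0]],[[0,0,0],[0,0,0]],[[0,0,0],[0,0,0]],[[0,0,0],[0,0,0]]]'
python3 - <<'E'
from h import *
print(mould(0));o=robot.get_obs();print(R.from_rotvec(o["tool_rot"]).inv().apply(o["force"]))
E
```

```text
clock: 12.35
ee_pos: [0.5427, -0.2866, 0.1588]
tool_rot: [3.073, -0.144, 0.544]
force: [-0.1, -0.0, -2.0]
gripper_width: 0.0527
grip_force: 68.3
(array([-0.0008, -0.0006,  0.02  ]), array([ 0.0012, -0.0019,  0.0005]))
[-0.82940911  0.04608589  1.84357679]
```

In the tool's units: 0.006 m is 0.12, 0.005 m is 0.1, -0.002 rad is -0.008.

```bash
python3 -m pendant '[[[-0.016,-0.01,0.12],[0.004,-0.008,0]],[[0,0,0.1],[0,0,0]],[[0,0,0.06],[0,0,0]],[[0,0,0.02],[0,0,0]],[[0,0,0],[0,0,0]],[[0,0,0],[0,0,0]],[[0,0,0],[0,0,0]]]'
python3 - <<'E'
from h import *
print(mould(0));o=robot.get_obs();print(R.from_rotvec(o["tool_rot"]).inv().apply(o["force"]))
E
python3 -m pendant '[[[0,0,0.02],[0,0,0]],[[0,0,0.02],[0,0,0]],[[0,0,0],[0,0,0]],[[0,0,0],[0,0,0]]]'
python3 - <<'E'
from h import *
print(mould(0));o=robot.get_obs();print(R.from_rotvec(o["tool_rot"]).inv().apply(o["force"]))
E
```

```text
clock: 13.05
ee_pos: [0.5468, -0.2862, 0.1438]
tool_rot: [3.075, -0.144, 0.54]
force: [-0.3, 0.2, -2.1]
gripper_width: 0.053
grip_force: 68.3
(array([0.0006, 0.0002, 0.0045]), array([-0.0003,  0.0011,  0.0005]))
[-1.01645941 -0.134999    1.88724658]
clock: 13.45
ee_pos: [0.5475, -0.2862, 0.1417]
tool_rot: [3.076, -0.144, 0.539]
force: [-0.2, 0.3, -2.1]
gripper_width: 0.0529
grip_force: 68.3
(array([0.0007, 0.0003, 0.0024]), array([-0.0005,  0.0014,  0.0005]))
[-0.89240905 -0.23762496  1.91617517]
```

```bash
cat > f.py <<'E'
from h import *
o=robot.get_obs();r=R.from_rotvec(o["tool_rot"]).inv();print(mould(0)[0],r.apply(o["force"]).round(2),r.apply(o["wrist_torque"]).round(3))
E
for i in 1 ; do python3 -m pendant '[[[0,0,0.02],[0,0,0]],[[0,0,0.01],[0,0,0]],[[0,0,0],[0,0,0]],[[0,0,0],[0,0,0]]]' >/dev/null; python3 f.py
python3 -m pendant '[[[0,0,0.02],[0,0,0]],[[0,0,0],[0,0,0]],[[0,0,0],[0,0,0]]]' >/dev/null; python3 f.py
python3 -m pendant '[[[0,0,0.02],[0,0,0]],[[0,0,0],[0,0,0]],[[0,0,0],[0,0,0]]]'>/dev/null; python3 f.py; done
```

```text
[0.0006 0.0002 0.0012] [-2.42 -0.14 -2.22] [ 0.111 -0.666 -0.055]
[0.0007 0.0002 0.0001] [-2.99 -0.39 -4.59] [ 0.161 -0.712 -0.028]
[ 0.0006  0.0002 -0.0009] [-3.1  -0.62 -6.39] [ 0.213 -0.844  0.01 ]
```

```bash
python3 -m pendant '[[[0,0,0.02],[0,0,0]],[[0,0,0],[0,0,0]],[[0,0,0],[0,0,0]]]'>/dev/null; python3 f.py
python3 -m pendant '[[[0,0,0.01],[0,0,0]],[[0,0,0],[0,0,0]],[[0,0,0],[0,0,0]],[[0,0,0],[0,0,0]],[[0,0,0],[0,0,0]],[[0,0,0],[0,0,0]]]'; python3 f.py
python3 - <<'E'
from h import *
print(mould(0))
a=robot.get_image("wrist");b=robot.get_image("scene");c=robot.get_image("top")
p=np.load("fit.npz")["t"];r,t=tr(p)
F=np.array([(192,110,56),(192,-110,56),(12,-110,56),(12,110,56)])/1e3@r.T+t
print(proj("wrist",F).round(0).tolist())
B=cv2.resize(b[110:200,120:290],(680,360))
cv2.imwrite("pics/e.png",cv2.vconcat([cv2.resize(a,(400,250)),cv2.resize(B,(400,212))])[:,:,::-1])
E
```

```text
[ 0.0006  0.0002 -0.0018] [-3.83 -1.15 -8.44] [ 0.202 -0.896  0.003]
clock: 15.35
ee_pos: [0.5491, -0.2864, 0.1375]
tool_rot: [3.075, -0.144, 0.539]
force: [-6.5, 2.2, 6.8]
gripper_width: 0.0531
grip_force: 69.4
[ 0.0006  0.0002 -0.0021] [-3.95 -1.59 -8.61] [ 0.307 -0.943 -0.058]
(array([ 0.0006,  0.0002, -0.0021]), array([-0.0004,  0.0013,  0.0005]))
[[-100.0, -29.0], [478.0, -29.0], [432.0, 353.0], [28.0, 353.0]]
```

View pics/e.png

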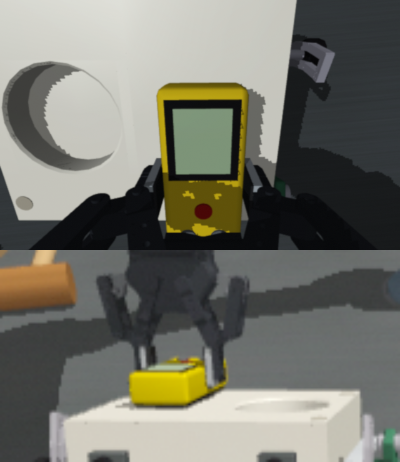

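The wrist and scene views show the meter flat on the face and not rotated in the grip. It is pressed at about 10.5 N with the plate about 3.3 mm in. I'll ease off 0.8 mm to stay inside the ±3 mm window.

```bash
python3 -m pendant '[[[0,0,-0.016],[0,0,0]],[[0,0,0],[0,0,0]],[[0,0,0],[0,0,0]],[[0,0,0],[0,0,0]],[[0,0,0],[0,0,0]],[[0,0,0],[0,0,0]],[[0,0,0],[0,0,0]],[[0,0,0],[0,0,0]],[[0,0,0],[0,0,0]],[[0,0,0],[0,0,0]]]'; python3 f.py
```

```text
clock: 16.5
ee_pos: [0.5488, -0.2864, 0.1381]
tool_rot: [3.075, -0.144, 0.539]
force: [-5.4, 1.5, 6.0]
gripper_width: 0.0527
grip_force: 69.4
[ 0.0006  0.0002 -0.0015] [-3.16 -1.01 -7.55] [ 0.221 -0.842  0.022]
```

```bash
python3 -m pendant '[[[0,0,-0.008],[0,0,0]],[[0,0,0],[0,0,0]],[[0,0,0],[0,0,0]],[[0,0,0],[0,0,0]],[[0,0,0],[0,0,0]],[[0,0,0],[0,0,0]]]'; python3 f.py; python3 -c "
from cell import robot
print(robot.hand_in())"
```

```text
clock: 17.1
ee_pos: [0.5487, -0.2864, 0.1384]
tool_rot: [3.075, -0.144, 0.539]
force: [-5.7, 0.7, 4.9]
gripper_width: 0.0528
grip_force: 69.4
[ 0.0006  0.0001 -0.0012] [-3.77 -0.14 -6.55] [ 0.259 -0.809 -0.007]
the job is handed in; nothing more can be done
None
```

I handed the job in at 17.1 s with the meter still gripped and its plate flat over the ring, pressing at about 8.5 N by the wrist force reading. That is slightly under 10 N, to keep the plate's travel inside the ±3 mm limit. Before that I held the aim about 100 mm from the ring for over 2 s; no verdict came back at hand-in.

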